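# Pack the e-bike controller board

## Task

First swing the carrier's yellow retaining bar up and back past upright, then slide the controller board with the red strip up out of its slot in the leaning rack and lower it, strip uppermost, to the bottom of the carrier's pocket without dropping it. Then swing the bar back down over the board until its end rests in the catch. Leave the blue- and white-stripped boards in their slots and do not disturb the other things on the bench.

Things in the scene. Friction and masses are not known exactly. Their poses are not given: they have to be found in the camera images.
- rack: plywood rack with three slots side by side (y = -62, 0, +62 mm) on a 160 x 200 mm foot, fixed. Origin at bench level, 105 mm in front (-x) of the foot's centre; x away from the robot at yaw 0, z up. The slots lean 30 degrees towards the robot: they run up along (-0.5, 0, 0.866) of this frame. Each holds one board; which board is in which slot varies
- rack_slot (a point): middle of the floor of the middle slot, at x = 105, z = 75 mm of the rack. Each slot is 11 mm wide (y), 87 mm long fore and aft, 46 mm deep along its leaning direction, between 6 mm plywood walls, closed at front, back and bottom
- board_red: the board to move: green circuit board with a RED strip along its top edge, 0.13 kg; 80 mm wide (own x), 6 mm thick (own y), 110 mm tall (own z). Origin at the middle of its lower edge, z runs up the board to the strip. In the rack its lower 46 mm stand in the slot and its z axis leans 30 degrees from vertical
- board_red_strip (a point): middle of the red strip, 97 mm from the lower edge along the board's z. The strip is 80 mm long, 10 mm thick, and takes the board's top 16 mm (z = 94 to 110 mm)
- board_blue: same board with a BLUE strip, stays in the rack; same origin and axes
- board_white: same board with a WHITE strip, stays in the rack; same origin and axes
- carrier: grey transport carrier on a black 160 x 100 mm foot, fixed. Origin on the bench under its centre, x along its length (away from the robot at yaw 0), z up. Side walls (10 mm thick) up to z = 62 mm; end walls (10 mm thick, centred at x = -52 and +52 mm) up to z = 128 mm. Above the wall at -x is the catch: two steel cheeks 20 mm apart, up to z = 150 mm, between which the closed bar lies
- carrier_pocket (a point): middle of the pocket's floor, 12 mm above the bench. The pocket is open above, 94 mm long (carrier x), 22 mm wide (carrier y). The board stands upright in it, its width along the carrier's x, strip uppermost, top edge then 122 mm above the bench
- bar (a joint): angle of the carrier's yellow retaining bar, 14 mm wide and 10 mm thick (rad): 0 = closed, level over the pocket, its end in the catch; grows as the knob end swings up and over towards the carrier's +x; 1.57 = upright; 2.0 = stop, leaning back. Stiff hinge: stays where it is left, about 1 N at the knob moves it. Starts shut or ajar
- bar_hinge (a point): on the bar's hinge axis, which is parallel to the carrier's y, at x = 56, z = 135 mm of the carrier
- bar_knob (a point): centre of the black round knob at the bar's free end, 133 mm from the hinge (at x = -77, z = 135 mm of the carrier when closed). A cylinder of 22 mm diameter, 30 mm long along the carrier's y: it can be pinched across its 30 mm from above at every angle of the bar
- lube_can: red can, 60 mm diameter, 130 mm tall, bystander; origin under its centre
- cassette: steel sprocket cassette, 110 mm diameter, 40 mm tall, bystander; origin under its centre
- wrench: steel spanner 200 mm long lying on the bench, bystander
- screwdriver: screwdriver 200 mm long with blue handle lying on the bench, bystander
- parts_pot: white plastic pot, 90 mm diameter, 70 mm tall, bystander; origin under its centre
- cleaner: yellow bottle, 60 mm diameter, 160 mm tall, bystander; origin under its centre
Mind the look-alikes: they are no part of the job. What is shaped like the board_red but orange or purple is not meant. There is more than one size of the carrier; the job needs the smaller.

How it is judged:
By the outcome, as a careful person would: the job done as asked, in the order asked, and still so for the second after the job is handed in, with the robot touching nothing.
It also fails if it takes over 72 s, if anything falls off the work surface, if the arm or the gripper's body presses on something with over 40 N, if the wrist force passes 120 N, or if a joint passes its speed limit or range.

## Robot

A 7-joint arm with a two-finger parallel gripper is mounted at the origin on the work surface. World frame = base frame: x ahead of the robot, y to its left, z up, the work surface at z = 0. Lengths are in m, angles in rad, forces in N, time in s.
With the tool pointing down it reaches from about 0.4 to 0.85 m from the base axis. Payload 10.4 kg.
Tool frame: the origin (TCP) lies between the finger pads; the fingertips stand ahead of it and the grasp point (between the pads) lies 5 mm behind it (manip.tip_extent is the z of the fingertips in the tool frame, in m); z points along the fingers, y is the line along which they close (so a half turn about z gives the same grasp; the last joint's range is limited). The gripper opens to 85 mm and grips with 20 to 120 N. Pads are 22 mm wide; open, the fingers measure 114 mm over their backs; the gripper's body (76 mm by 85 mm) begins 54 mm behind the grasp point. The pads swing forward as they close: fully open they stand 13 mm farther back than shut.
Start: joints at [-1.269, 0.332, -0.065, 1.46, 0.022, 1.35, -0.088], TCP at [0.199, 0.592, 0.245] pointing down, gripper open.
Joint ranges: [-2.6, 2.6], [-0.5, 2.12], [-1.47, 1.34], [0.16, 2.42], [-1.27, 4.41], [0.06, 2.06], [-2.6, 2.6]. Speed limits (rad/s): [2.22, 2.22, 2.79, 2.79, 3.14, 3.14, 3.14].

## Interface

Orientations are given as a unit quaternion [x, y, z, w].
In Python, from workcell import status, viewer, manip gives the robot as it stands.
- The arm moves only by the tool play_rows, never from a script. Its argument "plan" is one flat list of numbers, 7 for each row, row after row: the turn, a rotation vector about the tool's x, y, z in degrees, then the shift along the tool's x, y, z in m, then the opening, from 0 (shut) to 1 (fully open). In form: [ax, ay, az, dx, dy, dz, grip, ax, ay, az, dx, dy, dz, grip, ...]. A call has 1 to 20 rows; each row is the pose to reach, as a shift and turn from the pose commanded when the call began, along the tool's axes at that moment; what a row does not reach only later rows make up. A row lasts 1/8 s, in which the tool goes at most 62.5 mm and 10.7 degrees, less where a joint would pass 70% of its speed; a pose out of reach is approached as far as the arm can. A call with a gripper value outside its range is refused whole. The fingers move at their own pace and stop on an object; "squeeze" is the grip in N (left out, the last holds). Time passes only in rows, so rows that repeat a pose let the fingers close. It gives the time, the measured TCP pose, the force, the opening and the grip force at its end, in the units of the state.
- status.get_obs(): the state, without advancing time (a new reading comes with each control period).
- viewer.camera(name): name is "side" or "top"; returns the picture (420x560x3 uint8, red, green, blue); there is no depth.
- viewer.camera_model(name): a dict with "fx", "fy", "cx", "cy" (pixels), "R" (3x3) and "t" (3): a world point X has camera coordinates R X + t. Camera axes: x right, y down, z forward; pixel columns grow to the right and rows downward; lengths in m; the calibration is good to about 2 mm. A picture is of the moment at which its call begins. camera_model takes no time and is no camera call.
- manip.hand_in(): hands the job in; it is judged then, once.
The state is a dict: "clock": time; "joint_pos": joint angles; "joint_velocities": joint speeds; "tau": joint torques, N m; "position": TCP position; "ee_rot": TCP orientation; "ft_force": force on the tool from outside, world axes, zero at the start; "torque": the same for the moment, N m; "grip_width": opening from 0.0 (shut) to 1.0 (fully open); "grasp_force": force on a finger pad.
Only numpy, scipy, OpenCV 4.12 (cv2) and the standard library are available. Lean on these libraries where they do the work, as an engineer would, in place of code of your own. Each camera call takes 0.05 s, during which the arm holds its last target. There are 200 camera calls.

## Working session

There is one attempt and no reset: what is moved stays moved. The work goes in short steps, Python scripts to look and compute and a tool call to move; the robot and the scene stay as the last step left them, time stands still between calls to the robot, and variables do not carry over. Pictures are saved under pics/ and viewed, at most 12 in all, crops included, and the job is handed in when it is done.

Besides the shell and the picture viewer there is one more tool, called as name(argument=value, ...) on one line, values as JSON. play_rows: Moves the arm, as the interface text tells. Its arguments: {"type":"object","properties":{"plan":{"type":"array","items":{"type":"number"}},"squeeze":{"type":"number"}},"required":["plan"]}

```bash
mkdir -p pics; ls; python3 - <<'E'
from workcell import status, viewer, manip
import cv2,numpy as np
o=status.get_obs();print(o['position'],o['ee_rot'],o['clock'],manip.tip_extent)
for n in('side','top'):
    im=viewer.camera(n);cv2.imwrite(f'pics/{n}0.png',cv2.resize(im[:,:,::-1],(800,600),interpolation=cv2.INTER_CUBIC));np.save(f'{n}0.npy',im)
    m=viewer.camera_model(n);print(n,{k:np.round(m[k],4).tolist() for k in m}, (-np.array(m['R']).T@m['t']).round(3))
E
```

```text
pics
[0.19932014 0.59196248 0.24449284] [ 1.61678528e-01  9.86843198e-01 -7.39214118e-04 -1.01178916e-04] 0.0 0.014
side {'fx': 380.1228, 'fy': 380.1228, 'cx': 278.2133, 'cy': 212.5634, 'R': [[0.8396, -0.5432, 0.0024], [-0.3734, -0.5805, -0.7236], [0.3944, 0.6066, -0.6902]], 't': [-0.3935, 0.3029, 0.9579]} [ 0.066 -0.619  0.881]
top {'fx': 452.0174, 'fy': 452.0174, 'cx': 280.2607, 'cy': 215.2058, 'R': [[-0.0223, -0.9997, 0.0034], [-0.9921, 0.0217, -0.1239], [0.1238, -0.0061, -0.9923]], 't': [0.0402, 0.5257, 1.3159]} [0.36  0.037 1.371]
```

View pics/side0.png

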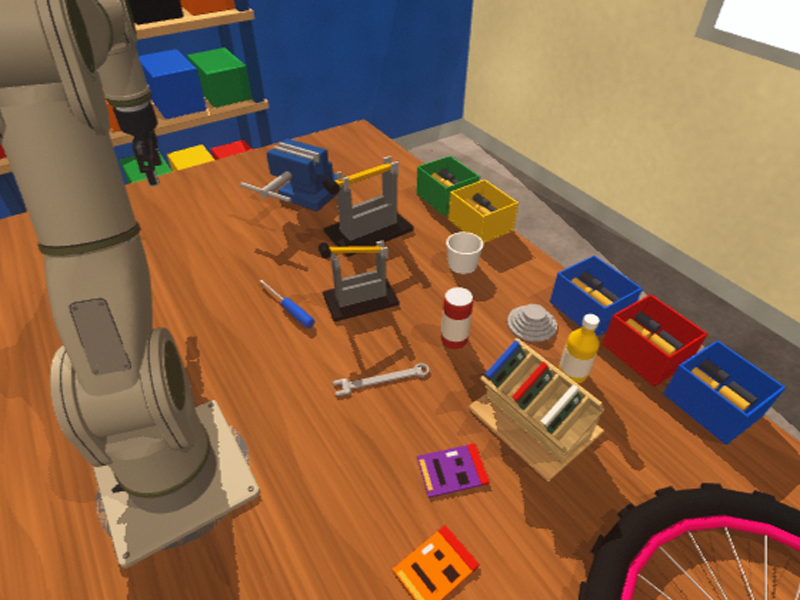

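View pics/top0.png

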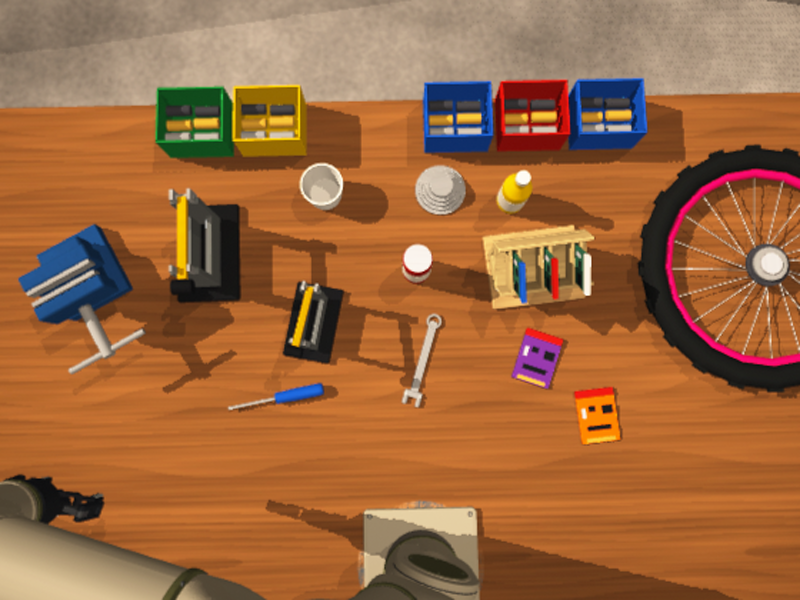

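The side view shows the small carrier at about (360,280), the large one at (370,200), and the rack at (540,400) with the red strip in the middle slot at (530,383). In the top view the small carrier is at (312,322), the large one at (205,245), and the red strip at (553,275).

Look-alikes in the top view:
- **Boards:** the purple board (538,358) and orange board (597,415) are lying on the bench. The blue (520,278) and white (584,272) boards are in the rack. I choose the red strip in the rack at (553,275).
- **Carriers:** large (205,245) and small (312,322). I choose the small one.

Next I'll check these choices in close crops.

```bash
python3 - <<'E'
import cv2,numpy as np
t=np.load('top0.npy')[:,:,::-1];s=np.load('side0.npy')[:,:,::-1]
def c(im,x,y,w,h): return cv2.resize(im[y:y+h,x:x+w],(400,300),interpolation=cv2.INTER_CUBIC)
# each 80x60 -> x5
cv2.imwrite('pics/c1.png',np.vstack([np.hstack([c(t,180,190,80,60),c(t,335,155,80,60)]),np.hstack([c(s,215,165,80,60),c(s,330,232,100,75)])]))
E
```

```text
(no output)
```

View pics/c1.png

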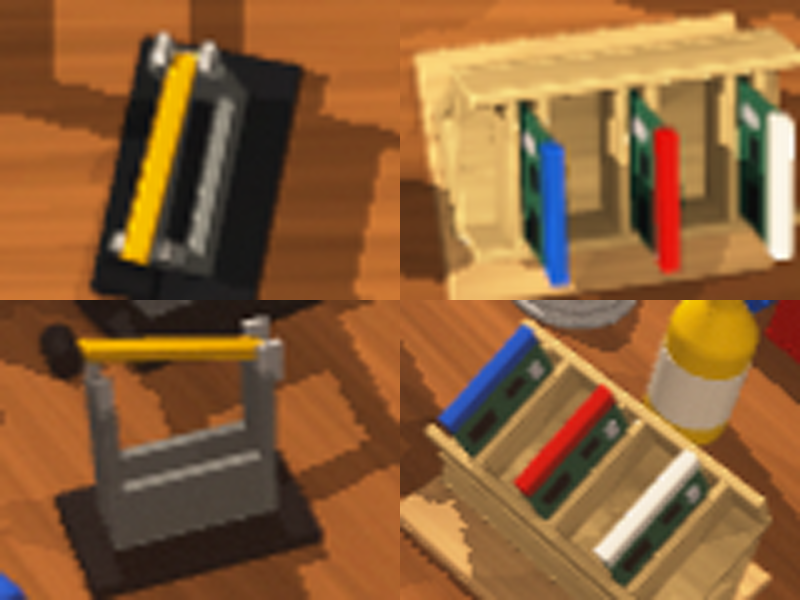

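```bash
cat > h.py <<'E'
import numpy as np
from workcell import status, viewer, manip
from scipy.spatial.transform import Rotation as Ro
from scipy.optimize import least_squares
CM={n:viewer.camera_model(n) for n in('side','top')}
def proj(n,P):
    m=CM[n];c=np.array(P)@np.array(m['R']).T+m['t'];return np.stack([m['fx']*c[...,0]/c[...,2]+m['cx'],m['fy']*c[...,1]/c[...,2]+m['cy']],-1)
def place(p,P):
    c,s=np.cos(p[2]),np.sin(p[2]);P=np.array(P,float);return np.stack([p[0]+c*P[...,0]-s*P[...,1],p[1]+s*P[...,0]+c*P[...,1],P[...,2]],-1)
def bar(a,s,y=0,h=0): return [.056-s*np.cos(a)+h*np.sin(a),y,.135+s*np.sin(a)+h*np.cos(a)]
def brd(x,y,z,slot=0): return [.105+.866*x-.5*z,slot+y,.075+.5*x+.866*z]
def tool(): 
    o=status.get_obs();return np.array(o['position']),Ro.from_quat(o['ee_rot'])
E
cat > fit.py <<'E'
from h import *
T=lambda u,v:('top',180+u/5-.4,190+v/5-.4)
S=lambda u,v:('side',215+u/5-.4,165+(v-300)/5-.4)
T2=lambda u,v:('top',335+(u-400)/5-.4,155+v/5-.4)
S2=lambda u,v:('side',330+(u-400)/4-.4,232+(v-300)/4-.4)
C=[(T(148,35),lambda a:[.08,.05,.012]),(T(302,67),lambda a:[.08,-.05,.006]),(T(92,290),lambda a:[-.08,.05,.006]),
(S(100,595),lambda a:[-.08,-.05,0]),(S(320,540),lambda a:[.08,-.05,0]),(S(57,495),lambda a:[-.08,.05,.012]),
(T(137,261),lambda a:bar(a,.122)),(S(62,352),lambda a:bar(a,.133)),(S(80,350),lambda a:bar(a,.122))]
def fc(p): return np.concatenate([proj(m[0],place(p,f(p[3])))-m[1:] for m,f in C])
r=least_squares(fc,[.5,.2,0,.1],loss='soft_l1');print('carrier',r.x.round(4));print(fc(r.x).reshape(-1,2).round(1).tolist())
R=[]
for m,x,z,s in [(T2(560,284),-.04,.11,1),(T2(669,271),-.04,.11,0),(T2(779,260),-.04,.11,-1),(T2(555,143),.04,.1,1),(T2(666,129),.04,.1,0),(T2(779,112),.04,.1,-1),
 (S2(445,422),-.04,.11,1),(S2(522,485),-.04,.11,0),(S2(600,550),-.04,.11,-1),(S2(528,328),.04,.11,1),(S2(605,391),.04,.11,0),(S2(690,458),.04,.11,-1)]: R.append((m,brd(x,0,z,s*.062)))
def fr(p): return np.concatenate([proj(m[0],place(p,P))-m[1:] for m,P in R])
q=least_squares(fr,[.5,-.2,0],loss='soft_l1');print('rack',q.x.round(4));print(fr(q.x).reshape(-1,2).round(1).tolist())
print('knob',place(r.x,bar(r.x[3],.133)).round(4),'strip',place(q.x,brd(0,0,.097)).round(4),'pocket',r.x[:2])
E
python3 fit.py
```

```text
carrier [ 0.5036  0.2142 -0.2095  0.2584]
[[-1.0, -0.4], [0.6, -0.5], [-0.4, 0.4], [-0.8, 2.0], [1.3, 0.9], [-0.6, -0.1], [-0.3, -0.1], [0.2, -0.1], [0.1, 0.3]]
rack [ 0.5068 -0.2693  0.097 ]
[[-0.0, 0.4], [0.7, 0.3], [1.1, -0.2], [-0.7, -0.3], [-0.0, -0.2], [0.2, 0.5], [-0.6, -0.2], [-1.1, 0.2], [-0.3, 1.4], [0.5, -0.7], [0.7, -1.3], [0.6, -1.6]]
knob [0.4326 0.2293 0.169 ] strip [ 0.5631 -0.2638  0.159 ] pocket [0.50361696 0.21418167]
```

```bash
cat >> h.py <<'E'
CAR=np.array([.5036,.2142,-.2095]);RACK=np.array([.5068,-.2693,.097])
def row(pos,R):
    p,T=tool();print(np.r_[(T.inv()*R).as_rotvec(degrees=True),T.inv().apply(np.array(pos)-p)].round([1,1,1,4,4,4]).tolist())
def down(yaw): # tool x=-x, y=y, z=-z of a frame at yaw
    return Ro.from_euler('z',yaw)*Ro.from_matrix(np.diag([-1,1,-1]))
E
python3 - <<'E'
from h import *
k=place(CAR,bar(.2584,.133));print(k)
row(k+[0,0,.07],down(CAR[2]));row(k-[0,0,.002],down(CAR[2]))
E
```

```text
[0.43260265 0.22929544 0.16898602]Traceback (most recent call last):
  File "<stdin>", line 3, in <module>
  File "h.py", line 16, in row
    p,T=tool();print(np.r_[(T.inv()*R).as_rotvec(degrees=True),T.inv().apply(np.array(pos)-p)].round([1,1,1,4,4,4]).tolist())
                     ~~~~~~~~~~~~~~~~~~~~~~~~~~~~~~~~~~~~~~~~~~~~~~~~~~~~~~~~~~~~~~~~~~~~~~~~~~~~~~~^^^^^^^^^^^^^^^
TypeError: 'list' object cannot be interpreted as an integer
```

```bash
sed -i 's/.round(\[1,1,1,4,4,4\])/.round(4)/' h.py
python3 - <<'E'
from h import *
k=place(CAR,bar(.2584,.133))
row(k+[0,0,.07],down(CAR[2]));row(k-[0,0,.002],down(CAR[2]))
E
```

```text
[-0.0733, -0.0006, -6.6048, -0.3368, -0.2693, 0.006]
[-0.0733, -0.0006, -6.6048, -0.3368, -0.2692, 0.078]
```

play_rows(plan=[0,0,-6.6,-0.337,-0.269,0.006,0.75,0,0,-6.6,-0.337,-0.269,0.006,0.75,0,0,-6.6,-0.337,-0.269,0.006,0.75,0,0,-6.6,-0.337,-0.269,0.006,0.75,0,0,-6.6,-0.337,-0.269,0.006,0.75,0,0,-6.6,-0.337,-0.269,0.006,0.75,0,0,-6.6,-0.337,-0.269,0.006,0.75,0,0,-6.6,-0.337,-0.269,0.006,0.75,0,0,-6.6,-0.337,-0.269,0.006,0.75,0,0,-6.6,-0.337,-0.269,0.006,0.75,0,0,-6.6,-0.337,-0.269,0.006,0.75], squeeze=40)

```text
clock: 1.48
position: [0.4324, 0.2308, 0.2392]
ee_rot: [0.104, 0.995, -0.0, -0.0]
ft_force: [0.8, 0.6, 1.2]
grip_width: 0.75
grasp_force: 0.0
```

```bash
python3 - <<'E'
from h import *
import cv2
p,T=tool();print(p)
a=viewer.camera('side');b=viewer.camera('top')
c=lambda im,x,y,w,h:cv2.resize(im[y:y+h,x:x+w,::-1],(400,300),interpolation=cv2.INTER_CUBIC)
cv2.imwrite('pics/c2.png',np.hstack([c(a,200,120,120,90),c(b,170,180,80,60)]))
for n in('side','top'):print(proj(n,p+T.apply([0,0,.014])))
k=place(CAR,bar(.2584,.133));row(k-[0,0,.002],down(CAR[2]))
E
```

```text
[0.43244586 0.23082236 0.23920988]
[225.20957492 159.44809256]
[201.49603085 244.35646639]
[-0.0019, -0.0052, 0.064, -0.0002, -0.0011, 0.0723]
```

View pics/c2.png

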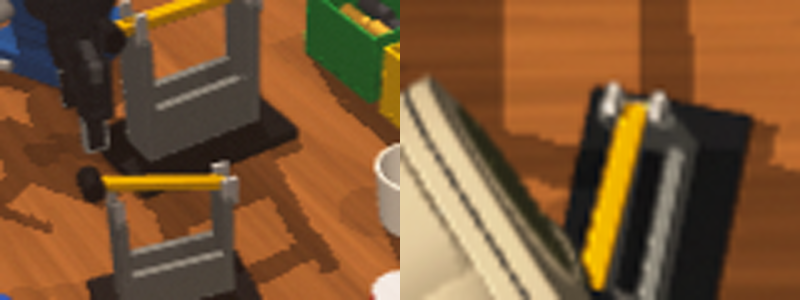

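The gripper at (95,130) stands over the knob at (92,185) in the left crop, so I'll descend and pinch.

play_rows(plan=[0,0,0,0,-0.001,0.036,0.75,0,0,0,0,-0.001,0.06,0.75,0,0,0,0,-0.001,0.072,0.75,0,0,0,0,-0.001,0.072,0.75,0,0,0,0,-0.001,0.072,0.1,0,0,0,0,-0.001,0.072,0.1,0,0,0,0,-0.001,0.072,0.1,0,0,0,0,-0.001,0.072,0.1,0,0,0,0,-0.001,0.072,0.1,0,0,0,0,-0.001,0.072,0.1], squeeze=40)

```text
clock: 2.82
position: [0.4334, 0.2305, 0.1685]
ee_rot: [0.104, 0.995, 0.002, 0.001]
ft_force: [2.0, 5.6, -1.3]
grip_width: 0.338
grasp_force: 44.9
```

```bash
python3 - <<'E'
from h import *
a0=.2584;b=np.array(bar(a0,.133))
for a in np.linspace(a0,1.93,17)[1:]:
    d=np.array(bar(a,.133))-b; print(round(-d[0],3),round(-d[2],3),end=' | ')
E
```

```text
-0.004 -0.013 | -0.01 -0.026 | -0.017 -0.038 | -0.025 -0.049 | -0.034 -0.06 | -0.044 -0.069 | -0.056 -0.077 | -0.068 -0.084 | -0.08 -0.09 | -0.093 -0.094 | -0.107 -0.097 | -0.121 -0.099 | -0.135 -0.099 | -0.148 -0.098 | -0.162 -0.095 | -0.175 -0.091 |
```

play_rows(plan=[0,0,0,-0.004,0,-0.013,0.1,0,0,0,-0.01,0,-0.026,0.1,0,0,0,-0.017,0,-0.038,0.1,0,0,0,-0.025,0,-0.049,0.1,0,0,0,-0.034,0,-0.06,0.1,0,0,0,-0.044,0,-0.069,0.1,0,0,0,-0.056,0,-0.077,0.1,0,0,0,-0.068,0,-0.084,0.1,0,0,0,-0.08,0,-0.09,0.1,0,0,0,-0.093,0,-0.094,0.1,0,0,0,-0.107,0,-0.097,0.1,0,0,0,-0.121,0,-0.099,0.1,0,0,0,-0.135,0,-0.099,0.1,0,0,0,-0.148,0,-0.098,0.1,0,0,0,-0.162,0,-0.095,0.1,0,0,0,-0.175,0,-0.091,0.1,0,0,0,-0.175,0,-0.091,0.1])

```text
clock: 4.95
position: [0.6048, 0.1945, 0.2594]
ee_rot: [0.104, 0.995, 0.002, 0.001]
ft_force: [1.1, 5.7, 2.4]
grip_width: 0.338
grasp_force: 39.4
```

```bash
python3 - <<'E'
from h import *
import cv2
a=viewer.camera('side');b=viewer.camera('top')
c=lambda im,x,y,w,h:cv2.resize(im[y:y+h,x:x+w,::-1],(400,300),interpolation=cv2.INTER_CUBIC)
cv2.imwrite('pics/c3.png',np.hstack([c(a,200,110,120,90),c(b,160,160,120,90)]))
p,T=tool();print(p)
E
```

```text
[0.60439916 0.19458353 0.25952033]
```

View pics/c3.png

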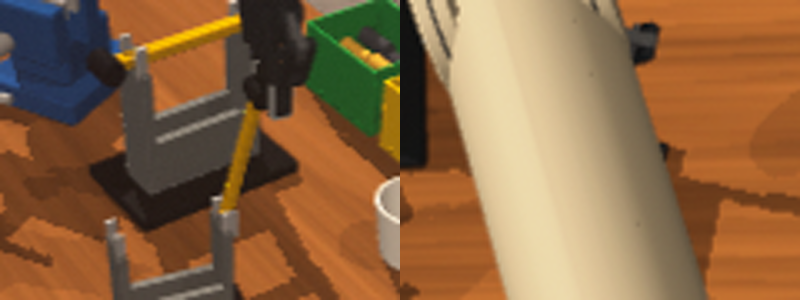

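The bar is leaning back past upright: in the left crop it runs from the hinge (225,215) to the knob (260,90). I'll release it, rise and go to the rack.

play_rows(plan=[0,0,0,0,0,0,0.65,0,0,0,0,0,0,0.65,0,0,0,0,0,0,0.65,0,0,0,0,0,-0.04,0.65,0,0,0,0,0,-0.08,0.65,0,0,0,0.05,0,-0.09,0.45,0,0,0,0.1,0,-0.09,0.45,0,0,0,0.1,0,-0.09,0.45])

```text
clock: 6.05
position: [0.5036, 0.2147, 0.3491]
ee_rot: [0.103, 0.995, 0.001, -0.0]
ft_force: [1.8, -0.4, 0.0]
grip_width: 0.449
grasp_force: 0.0
```

```bash
cat >> h.py <<'E'
def lean(yaw=None): # tool in rack grasp: z=(.5,0,-.866), y=y, x=(-.866,0,-.5)
    return Ro.from_euler('z',RACK[2] if yaw is None else yaw)*Ro.from_matrix(np.array([[-.866025,0,.5],[0,1,0],[-.5,0,-.866025]]))
E
python3 - <<'E'
from h import *
p,T=tool();print(p)
row(place(RACK,brd(0,0,.173)),lean());row(place(RACK,brd(0,0,.173)),down(RACK[2]))
print(place(RACK,brd(0,0,.173)))
E
```

```text
[0.50358448 0.2146562  0.3491269 ]
[-4.4367, -29.7702, -16.9811, -0.1198, -0.4678, 0.1234]
[0.1082, -0.002, -17.3522, -0.1198, -0.4678, 0.1234]
[ 0.52521303 -0.26750831  0.224818  ]
```

play_rows(plan=[-4.4,-29.8,-17,-0.12,-0.468,0.06,0.45,-4.4,-29.8,-17,-0.12,-0.468,0.06,0.45,-4.4,-29.8,-17,-0.12,-0.468,0.06,0.45,-4.4,-29.8,-17,-0.12,-0.468,0.06,0.45,-4.4,-29.8,-17,-0.12,-0.468,0.06,0.45,-4.4,-29.8,-17,-0.12,-0.468,0.06,0.45,-4.4,-29.8,-17,-0.12,-0.468,0.06,0.45,-4.4,-29.8,-17,-0.12,-0.468,0.06,0.45,-4.4,-29.8,-17,-0.12,-0.468,0.06,0.45,-4.4,-29.8,-17,-0.12,-0.468,0.06,0.45,-4.4,-29.8,-17,-0.12,-0.468,0.09,0.45,-4.4,-29.8,-17,-0.12,-0.468,0.123,0.45,-4.4,-29.8,-17,-0.12,-0.468,0.123,0.45])

```text
clock: 7.68
position: [0.525, -0.266, 0.2246]
ee_rot: [-0.047, 0.965, 0.011, 0.258]
ft_force: [-0.1, -0.2, 0.7]
grip_width: 0.446
grasp_force: 0.0
```

```bash
python3 - <<'E'
from h import *
import cv2
p,T=tool();print(p)
a=viewer.camera('side');b=viewer.camera('top')
c=lambda im,x,y,w,h:cv2.resize(im[y:y+h,x:x+w,::-1],(400,300),interpolation=cv2.INTER_CUBIC)
cv2.imwrite('pics/c4.png',np.hstack([c(a,310,195,120,90),c(b,325,145,100,75)]))
row(place(RACK,brd(0,0,.093)),lean())
E
```

```text
[ 0.52502355 -0.26595104  0.22464541]
[-0.2575, 0.09, -0.073, 0.0015, 0.0014, 0.0816]
```

View pics/c4.png

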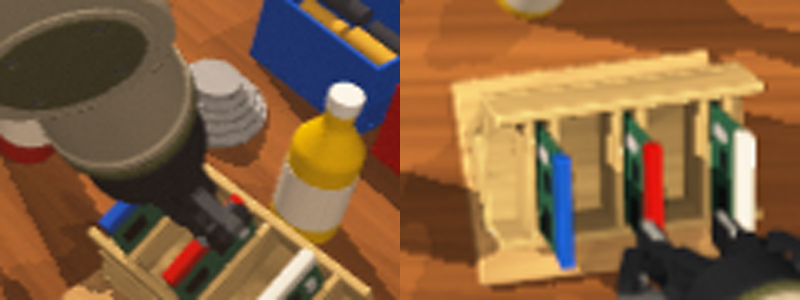

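The side view shows the open fingers over the rack, and the red strip is half hidden. In the top view the finger tips are at (650,235) and (725,220), with the red strip at (653,190). I'll check this offset by projection, since parallax affects it.

```bash
python3 - <<'E'
from h import *
p,T=tool()
f=lambda n,P,o,s:((proj(n,P)-o+.4)*s).round(0).tolist()
for y in(-.019,0,.019):
    P=p+T.apply([0,y,.014]);print(P.round(3),f('top',P,(325,145),4),f('side',P,(310,195),3.33))
for x in(-.04,0,.04): 
    P=place(RACK,brd(x,0,.11));print('strip',P.round(3),f('top',P,(325,145),4),f('side',P,(310,195),3.33))
E
```

```text
[ 0.534 -0.287  0.215] [310.0, 225.0] [212.0, 231.0]
[ 0.533 -0.268  0.215] [281.0, 228.0] [191.0, 213.0]
[ 0.531 -0.249  0.215] [252.0, 231.0] [170.0, 197.0]
strip [ 0.522 -0.268  0.15 ] [258.0, 258.0] [164.0, 278.0]
strip [ 0.557 -0.264  0.17 ] [257.0, 203.0] [202.0, 236.0]
strip [ 0.591 -0.261  0.19 ] [257.0, 147.0] [240.0, 195.0]
```

The predicted tips are at 652 and 710, and the seen ones lie close to that, so the shift is parallax. The offset is about 2–3 mm, and there's 14 mm of room on each side. I'll descend along the lean and grip.

play_rows(plan=[0,0,0,0.0015,0.003,0.03,0.45,0,0,0,0.0015,0.003,0.055,0.45,0,0,0,0.0015,0.003,0.075,0.45,0,0,0,0.0015,0.003,0.08,0.45,0,0,0,0.0015,0.003,0.08,0.45,0,0,0,0.0015,0.003,0.08,0,0,0,0,0.0015,0.003,0.08,0,0,0,0,0.0015,0.003,0.08,0,0,0,0,0.0015,0.003,0.08,0,0,0,0,0.0015,0.003,0.08,0,0,0,0,0.0015,0.003,0.08,0], squeeze=50)

```text
clock: 9.15
position: [0.5291, -0.239, 0.1826]
ee_rot: [-0.042, 0.963, -0.0, 0.265]
ft_force: [0.2, 0.0, -0.9]
grip_width: -0.002
grasp_force: 0.0
```

```bash
python3 - <<'E'
from h import *
p,T=tool();o=status.get_obs();print(p,o['ft_force'],o['torque'])
row(place(RACK,brd(0,0,.093)),lean())
E
```

```text
[ 0.52914567 -0.23898785  0.18264273] [ 0.22819032  0.03571585 -0.93472853] [-0.05903446  0.51653935  0.01529608]
[-1.5881, 0.7435, -0.1035, -0.0148, -0.0269, 0.0411]
```

```bash
python3 - <<'E'
from h import *
import cv2
o=status.get_obs();print(np.round(o['joint_pos'],3),np.round(o['tau'],1))
a=viewer.camera('side');b=viewer.camera('top')
c=lambda im,x,y,w,h:cv2.resize(im[y:y+h,x:x+w,::-1],(400,300),interpolation=cv2.INTER_CUBIC)
cv2.imwrite('pics/c5.png',np.hstack([c(a,310,195,120,90),c(b,325,145,100,75)]))
E
```

```text
[-1.039 -0.499  1.339  2.113  0.434  0.671  1.778] [  0.   18.1 -17.4 -34.8  -0.3  -2.7   0. ]
```

View pics/c5.png

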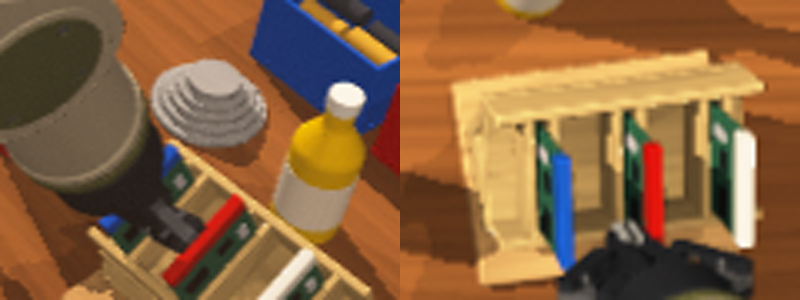

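The crops show the closed gripper left of the red strip at (175,225). The boards are still in place, but nothing was grasped. Joints 2 and 3 are at their limits, so the elbow is in a bad posture. I'll fit the arm's kinematics to understand it.

```bash
cat > fk.py <<'E'
from h import *
import itertools
Q=[[-1.269,.332,-.065,1.46,.022,1.35,-.088]];P=[[.19932,.59196,.24449]];E=[[.16168,.98684,-.00074,-.0001]]
o=status.get_obs();Q.append(list(o['joint_pos']));P.append(list(o['position']));E.append(list(o['ee_rot']))
def fk(q,s,L):
    ax=['z','y']*4;p=np.zeros(3);R=Ro.identity()
    off=[(0,0,L[0]),(L[4],0,0),(0,0,L[1]),(L[5],0,0),(0,0,L[2]),(L[6],0,0),(0,0,L[3])]
    # link i offset applied before joint i+1's next
    for i in range(7):
        R=R*Ro.from_euler(ax[i],s[i]*q[i])
        p=p+R.apply([[0,0,L[0]],[0,0,L[1]],[L[4],0,0],[-L[4],0,L[2]] ,[0,0,0],[L[5],0,0],[0,0,L[3]]][i])
    return p,R
if __name__=='__main__':
  res=[]
  for s in itertools.product([1,-1],repeat=4):
    S=[s[0],1,s[1],1,s[2],1,s[3]]
    A=[fk(q,S,[0]*6)[1].inv()*Ro.from_quat(e) for q,e in zip(Q,E)]
    res.append((np.degrees((A[0].inv()*A[1]).magnitude()),S,A[0].as_rotvec().round(2).tolist()))
  res.sort(key=lambda r:r[0]);print(res[:3])
  S=res[0][1]
  r=least_squares(lambda L:np.concatenate([fk(q,S,L)[0]-p for q,p in zip(Q,P)]+[.01*(L-[.3,.4,.4,.25,0,0])]),[.3,.4,.4,.25,0,0]);print(r.x.round(3),r.fun.round(4))
E
python3 fk.py
```

```text
Traceback (most recent call last):
  File "fk.py", line 17, in <module>
    A=[fk(q,S,[0]*6)[1].inv()*Ro.from_quat(e) for q,e in zip(Q,E)]
       ~~^^^^^^^^^^^
  File "fk.py", line 7, in fk
    off=[(0,0,L[0]),(L[4],0,0),(0,0,L[1]),(L[5],0,0),(0,0,L[2]),(L[6],0,0),(0,0,L[3])]
                                                                 ~^^^
IndexError: list index out of range
```

```bash
sed -i '/off=\[/d;/# link i/d' fk.py; python3 fk.py
```

```text
[(np.float64(0.12717815237296468), [-1, 1, -1, 1, -1, 1, -1], [0.0, 0.0, 1.57]), (np.float64(33.05294388810738), [1, 1, 1, 1, -1, 1, 1], [-0.04, -0.02, -0.91]), (np.float64(46.574897888582775), [1, 1, 1, 1, 1, 1, 1], [0.0, -0.0, -0.92])]
[ 0.955  1.637  0.657  1.769 -0.531 -0.067] [-0.0292  0.0072  0.     -0.0003 -0.0011 -0.0001  0.0066  0.0124  0.0026
  0.0152 -0.0053 -0.0007]
```

Joint signs and the wrist twist are now clear: a half-turned grasp suits the rack better (twist about -58° instead of +121°). I'll retreat along the tool axis, then stand the tool upright higher up.

play_rows(plan=[0,0,0,0,0,-0.04,0,0,0,0,0,0,-0.08,0,0,0,0,0,0,-0.12,0,0,0,0,0,0,-0.15,0,0,0,0,0,0,-0.15,0])

```text
clock: 9.88
position: [0.4523, -0.2437, 0.3132]
ee_rot: [-0.041, 0.963, -0.001, 0.267]
ft_force: [0.3, 0.0, -0.6]
grip_width: -0.0
grasp_force: 0.0
```

```bash
cat > log.py <<'E'
from h import *
import json,sys
o=status.get_obs();open('log.txt','a').write(json.dumps([list(map(float,o[k])) for k in('joint_pos','position','ee_rot')])+'\n')
print(np.round(o['joint_pos'],2),np.round(o['position'],3),o['clock'])
E
python3 log.py; python3 - <<'E'
from h import *
row([.42,-.35,.38],down(np.radians(40-90)))
E
```

```text
[-0.45 -0.5   0.79  2.04  0.17  0.96  1.96] [ 0.452 -0.244  0.313] 9.875
[13.436, 29.16, 53.51, 0.0018, -0.105, -0.0759]
```

play_rows(plan=[13.4,29.2,53.5,0.002,-0.105,-0.076,0.45,13.4,29.2,53.5,0.002,-0.105,-0.076,0.45,13.4,29.2,53.5,0.002,-0.105,-0.076,0.45,13.4,29.2,53.5,0.002,-0.105,-0.076,0.45,13.4,29.2,53.5,0.002,-0.105,-0.076,0.45,13.4,29.2,53.5,0.002,-0.105,-0.076,0.45,13.4,29.2,53.5,0.002,-0.105,-0.076,0.45,13.4,29.2,53.5,0.002,-0.105,-0.076,0.45,13.4,29.2,53.5,0.002,-0.105,-0.076,0.45])

```text
clock: 11.0
position: [0.4198, -0.3489, 0.3786]
ee_rot: [0.421, 0.907, 0.001, -0.001]
ft_force: [0.4, -0.7, 0.2]
grip_width: 0.451
grasp_force: 0.0
```

```bash
python3 log.py; python3 - <<'E'
from h import *
row([.42,-.35,.38],down(np.radians(-40-90)))
E
```

```text
[-0.32  0.17  1.09  1.48 -0.15  1.58  1.46] [ 0.42  -0.349  0.379] 11.0
[-0.0258, -0.1395, 80.2291, -0.001, -0.0005, -0.0014]
```

play_rows(plan=[0,0,80.2,0,0,0,0.45,0,0,80.2,0,0,0,0.45,0,0,80.2,0,0,0,0.45,0,0,80.2,0,0,0,0.45,0,0,80.2,0,0,0,0.45,0,0,80.2,0,0,0,0.45,0,0,80.2,0,0,0,0.45,0,0,80.2,0,0,0,0.45,0,0,80.2,0,0,0,0.45])

```text
clock: 12.12
position: [0.4201, -0.3488, 0.3784]
ee_rot: [0.906, 0.423, 0.0, -0.001]
ft_force: [-0.3, 0.2, 0.5]
grip_width: 0.45
grasp_force: 0.0
```

```bash
cat >> h.py <<'E'
HALF=Ro.from_euler('z',180,degrees=True)
E
python3 log.py; python3 - <<'E'
from h import *
row(place(RACK,brd(0,0,.21)),lean()*HALF)
E
```

```text
[-0.45  0.24  1.29  1.48 -0.23  1.59  0.13] [ 0.42  -0.349  0.378] 12.125
[-11.8057, 28.4363, 43.4082, 0.1164, 0.0158, 0.1217]
```

```bash
cat > fk2.py <<'E'
from h import *
import json
S=[-1,1,-1,1,-1,1,-1];AX='zyzyzyz'
def Rs(q):
    R=Ro.identity();o=[]
    for i in range(7): R=R*Ro.from_euler(AX[i],S[i]*q[i]);o.append(R.as_matrix())
    return o
# o_i after joint i: base z, L1 (j2 frame z + x), j4 frame (x,z), j6 frame(x), tool z
def cols(q):
    R=Rs(q);return np.stack([[0,0,1],R[1][:,2],R[1][:,0],R[3][:,2],R[3][:,0],R[5][:,0],R[5][:,2]],1)
D=[([-1.269,.332,-.065,1.46,.022,1.35,-.088],[.19932,.59196,.24449])]+[(d[0],d[1]) for d in map(json.loads,open('log.txt'))]
D.append(([-1.039,-.499,1.339,2.113,.434,.671,1.778],[.52915,-.23899,.18264]))
A=np.vstack([cols(q) for q,_ in D]);b=np.concatenate([p for _,p in D])
L=np.linalg.lstsq(A,b,rcond=None)[0]
def FK(q): return cols(q)@L,Ro.from_matrix(Rs(q)[6])*Ro.from_euler('z',90,degrees=True)
lo=np.array([-2.6,-.5,-1.47,.16,-1.27,.06,-2.6]);hi=np.array([2.6,2.12,1.34,2.42,4.41,2.06,2.6])
def IK(p,R,q0,w=.02):
    def f(q):
        a,B=FK(q);return np.r_[10*(a-p),3*(B.inv()*R).as_rotvec(),w*np.array(q)*[.3,.3,1,.3,1,.3,.3]]
    r=least_squares(f,np.clip(q0,lo+.01,hi-.01),bounds=(lo+.03,hi-.03));a,B=FK(r.x);return r.x.round(2),np.linalg.norm(a-p).round(4),np.degrees((B.inv()*R).magnitude()).round(2)
if __name__=='__main__':
    print(L.round(3),np.abs(A@L-b).max())
    for R in(lean(),lean()*HALF):
      for z in(.093,.21):
        for q0 in([.5,0,0,1.8,0,1,0],[.2,-.3,.5,1.8,0,1,1],[.8,0,-.5,1.8,0,1,-1],[.5,0,0,1.8,3.1,.5,0]): print(z,*IK(place(RACK,brd(0,0,z)),R,q0))
E
python3 fk2.py
```

```text
[ 0.176  0.364 -0.03   0.487 -0.075 -0.042  0.242] 0.04639385948749811
0.093 [ 0.6   0.16 -0.08  1.95 -0.48  0.65  2.53] 0.0 0.0
0.093 [ 0.6   0.16 -0.08  1.95 -0.48  0.65  2.53] 0.0 0.0
0.093 [ 0.6   0.16 -0.08  1.95 -0.48  0.65  2.53] 0.0 0.0
0.093 [ 0.6   0.16 -0.08  1.95 -0.48  0.65  2.53] 0.0 0.0
0.21 [ 0.48 -0.05  0.11  1.94 -0.42  0.88  2.48] 0.0 0.0
0.21 [ 0.48 -0.05  0.11  1.94 -0.42  0.88  2.48] 0.0 0.0
0.21 [ 0.48 -0.05  0.11  1.94 -0.42  0.88  2.48] 0.0 0.0
0.21 [ 0.48 -0.05  0.11  1.94 -0.42  0.88  2.48] 0.0 0.0
0.093 [ 0.58  0.16 -0.05  1.95 -0.49  0.65 -0.61] 0.0 0.0
0.093 [ 0.58  0.16 -0.05  1.95 -0.49  0.65 -0.61] 0.0 0.0
0.093 [ 0.58  0.16 -0.05  1.95 -0.49  0.65 -0.61] 0.0 0.0
0.093 [-0.67  0.74  1.31  2.1   4.38  0.88  0.25] 0.0801 18.21
0.21 [ 0.52 -0.05  0.08  1.94 -0.43  0.88 -0.66] 0.0 0.0
0.21 [ 0.52 -0.05  0.08  1.94 -0.43  0.88 -0.66] 0.0 0.0
0.21 [ 0.52 -0.05  0.08  1.94 -0.43  0.88 -0.66] 0.0 0.0
0.21 [-0.28 -0.11  0.67  2.26  4.38  0.09  0.72] 0.0852 30.7
```

```bash
python3 - <<'E'
from h import *
row([.05,-.55,.40],down(np.radians(-85-90)))
E
```

```text
[-0.1669, -0.0264, 45.0522, -0.3919, -0.1546, -0.0218]
```

play_rows(plan=[0,0,45,-0.392,-0.155,-0.022,0.45,0,0,45,-0.392,-0.155,-0.022,0.45,0,0,45,-0.392,-0.155,-0.022,0.45,0,0,45,-0.392,-0.155,-0.022,0.45,0,0,45,-0.392,-0.155,-0.022,0.45,0,0,45,-0.392,-0.155,-0.022,0.45,0,0,45,-0.392,-0.155,-0.022,0.45,0,0,45,-0.392,-0.155,-0.022,0.45,0,0,45,-0.392,-0.155,-0.022,0.45,0,0,45,-0.392,-0.155,-0.022,0.45])

```text
clock: 13.38
position: [0.0516, -0.5489, 0.4009]
ee_rot: [0.999, 0.045, -0.001, -0.001]
ft_force: [1.5, -0.8, 0.4]
grip_width: 0.451
grasp_force: 0.0
```

```bash
python3 log.py; python3 - <<'E'
from h import *
row([.40,-.34,.40],down(np.radians(-40-90)))
E
```

```text
[ 0.37  0.27  1.28  1.42 -0.25  1.64  0.15] [ 0.052 -0.549  0.401] 13.375
[-0.1375, 0.0367, -44.7954, 0.3659, -0.1764, 0.0007]
```

play_rows(plan=[0,0,-44.8,0.366,-0.176,0,0.45,0,0,-44.8,0.366,-0.176,0,0.45,0,0,-44.8,0.366,-0.176,0,0.45,0,0,-44.8,0.366,-0.176,0,0.45,0,0,-44.8,0.366,-0.176,0,0.45,0,0,-44.8,0.366,-0.176,0,0.45,0,0,-44.8,0.366,-0.176,0,0.45,0,0,-44.8,0.366,-0.176,0,0.45,0,0,-44.8,0.366,-0.176,0,0.45,0,0,-44.8,0.366,-0.176,0,0.45])

```text
clock: 14.62
position: [0.3983, -0.3426, 0.4006]
ee_rot: [0.907, 0.421, -0.0, -0.001]
ft_force: [-0.9, 0.2, 0.6]
grip_width: 0.45
grasp_force: 0.0
```

```bash
python3 log.py; python3 fk2.py | head -1; python3 - <<'E'
from h import *
row(place(RACK,brd(0,0,.21)),lean()*HALF)
E
```

```text
[-0.33  0.08  1.04  1.48 -0.07  1.62 -0.  ] [ 0.398 -0.343  0.401] 14.625
[ 0.195  0.386 -0.033  0.492 -0.057 -0.037  0.265] 0.04630540694929827
[-11.7163, 28.5118, 43.1105, 0.1259, 0.0358, 0.1437]
```

```bash
python3 - <<'E'
s=open('fk2.py').read()
s=s.replace("return np.stack([[0,0,1],R[1][:,2],R[1][:,0],R[3][:,2],R[3][:,0],R[5][:,0],R[5][:,2]],1)","return np.hstack([np.array([[0,0,1.]]).T,R[0][:,:1],R[1],R[3],R[5]])")
s=s.replace("if __name__","""from scipy.optimize import approx_fprime
def J(q):
    g=lambda q:np.r_[FK(q)[0],0,0,0]
    a,B=FK(q);M=np.zeros((6,7))
    for i in range(7):
        d=np.array(q,float);d[i]+=1e-5;x,y=FK(d);M[:3,i]=(x-a)/1e-5;M[3:,i]=(y*B.inv()).as_rotvec()/1e-5
    return M
def sim(q,p,R,k=60,lam=1e-3):
    q=np.array(q,float)
    for n in range(k):
        a,B=FK(q);e=np.r_[p-a,(R*B.inv()).as_rotvec()]/max(1,(k-n)*.8);act=np.ones(7)
        for _ in range(3):
            M=J(q)*act;dq=M.T@np.linalg.solve(M@M.T+lam**2*np.eye(6),e)
            bad=((q+dq>hi)|(q+dq<lo))&(act>0)
            if not bad.any():break
            act[bad]=0
        q=np.clip(q+dq,lo,hi)
    return q
if __name__""")
s=s.replace("    for R in(lean(","    D2=D[1:-1]\n    for i in range(len(D2)-1): print(np.round(D2[i+1][0],2),sim(D2[i][0],*FK(D2[i+1][0])).round(2))\n    for R in(lean(")
open('fk2.py','w').write(s)
E
python3 fk2.py
```

```text
[ 0.261 -0.002  0.002 -0.022  0.451  0.002 -0.025  0.491  0.001  0.001
  0.332] 0.0002548999462804735
[-0.32  0.17  1.09  1.48 -0.15  1.58  1.46] [-0.24  0.15  0.97  1.48 -0.13  1.58  1.43]
[-0.45  0.24  1.29  1.48 -0.23  1.59  0.13] [-0.47  0.27  1.34  1.49 -0.26  1.6   0.16]
[ 0.37  0.27  1.28  1.42 -0.25  1.64  0.15] [ 0.36  0.28  1.31  1.42 -0.27  1.64  0.16]
[-0.33  0.08  1.04  1.48 -0.07  1.62 -0.  ] [-0.28  0.07  0.98  1.48 -0.06  1.62 -0.01]
0.093 [ 0.65  0.17 -0.15  1.96 -0.47  0.62  2.51] 0.0 0.0
0.093 [ 0.65  0.17 -0.15  1.96 -0.47  0.62  2.51] 0.0 0.0
0.093 [ 0.65  0.17 -0.15  1.96 -0.47  0.62  2.51] 0.0 0.0
0.093 [ 0.65  0.17 -0.15  1.96 -0.47  0.62  2.51] 0.0 0.0
0.21 [ 0.51 -0.04  0.08  1.96 -0.43  0.86  2.48] 0.0 0.0
0.21 [ 0.51 -0.04  0.08  1.96 -0.43  0.86  2.48] 0.0 0.0
0.21 [ 0.51 -0.04  0.08  1.96 -0.43  0.86  2.48] 0.0 0.0
0.21 [ 0.51 -0.04  0.08  1.96 -0.43  0.86  2.48] 0.0 0.0
0.093 [ 0.6   0.16 -0.09  1.97 -0.48  0.63 -0.62] 0.0 0.0
0.093 [ 0.6   0.16 -0.09  1.97 -0.48  0.63 -0.62] 0.0 0.0
0.093 [ 0.6   0.16 -0.09  1.97 -0.48  0.63 -0.62] 0.0 0.0
0.093 [ 1.07  0.19 -0.66  2.24  4.38  0.09  0.8 ] 0.0466 18.61
0.21 [ 0.52 -0.04  0.07  1.96 -0.43  0.86 -0.66] 0.0 0.0
0.21 [ 0.52 -0.04  0.07  1.96 -0.43  0.86 -0.66] 0.0 0.0
0.21 [ 0.52 -0.04  0.07  1.96 -0.43  0.86 -0.66] 0.0 0.0
0.21 [ 0.02 -0.14  0.41  2.39  4.38  0.09  0.76] 0.0717 26.32
```

```bash
cat > pl.py <<'E'
from fk2 import *
def chk(n,q,p,R):
    a,B=FK(q);print(n,q.round(2),'err mm',(1e3*np.linalg.norm(a-p)).round(1),np.degrees((B.inv()*R).magnitude()).round(1))
G=lambda z:place(RACK,brd(0,0,z))
E
python3 - <<'E'
from pl import *
q=np.array(D[-2][0])
for H,nm in((lean()*HALF,'half'),):
    q1=sim(q,G(.21),H);chk('pre',q1,G(.21),H);q2=sim(q1,G(.093),H);chk('grasp',q2,G(.093),H)
rng=np.random.default_rng(0);best=[]
for _ in range(60):
    r,az,z,tw,tilt=rng.uniform(.35,.65),rng.uniform(-100,-20),rng.uniform(.35,.6),rng.uniform(-150,-20),rng.uniform(-40,40)
    P=[r*np.cos(np.radians(az)),r*np.sin(np.radians(az)),z];R=down(np.radians(tw-90))*Ro.from_euler('y',tilt,degrees=True)
    qa=sim(q,P,R,25);qb=sim(qa,G(.21),lean()*HALF,25);qc=sim(qb,G(.093),lean()*HALF,15)
    a,B=FK(qc);best.append((min((qc-lo).min(),(hi-qc).min())-20*np.linalg.norm(a-G(.093)),abs(qc[2]),np.round([*P,tw,tilt],2).tolist(),qa.round(2).tolist(),qc.round(2).tolist()))
best.sort(key=lambda b:-b[0])
for b in best[:5]:print(b)
E
```

```text
pre [-0.37 -0.15  0.91  1.99 -0.27  0.84 -0.77] err mm 0.0 0.0
grasp [-0.32  0.22  0.93  2.01 -0.78  0.72 -0.38] err mm 0.0 0.0
(np.float64(0.4883673265666304), np.float64(0.8588750452418693), [0.09, -0.58, 0.57, -142.39, -13.11], [1.63, 0.36, -0.53, 0.95, 0.26, 2.06, -1.27], [1.3, 0.27, -0.86, 1.93, -0.15, 0.6, -0.87])
(np.float64(0.4743780691920796), np.float64(0.5216954634424023), [0.41, -0.43, 0.59, -29.66, 19.86], [1.11, 0.4, -0.39, 0.76, -0.22, 2.06, 0.14], [1.0, 0.2, -0.52, 1.95, -0.33, 0.61, -0.73])
(np.float64(0.45468015968070413), np.float64(0.11831800575574876), [-0.07, -0.62, 0.56, -96.0, 26.38], [1.52, 0.46, 0.63, 0.79, -0.78, 2.05, 0.1], [0.63, 0.17, -0.12, 1.97, -0.48, 0.63, -0.63])
(np.float64(0.44797866355686844), np.float64(0.013932046765850454), [0.22, -0.35, 0.48, -138.44, 38.56], [0.95, -0.48, 0.05, 1.88, -0.11, 1.1, -1.39], [0.5, 0.16, 0.01, 1.97, -0.51, 0.63, -0.6])
(np.float64(0.44204320255123525), np.float64(0.13223483671284172), [0.16, -0.57, 0.55, -120.71, -11.02], [0.85, 0.38, 0.52, 0.88, -0.05, 2.05, -0.78], [0.39, 0.16, 0.13, 1.98, -0.54, 0.64, -0.57])
```

```bash
cat >> pl.py <<'E'
def chain(q,steps,k=30):
    for n,p,R in steps: q=sim(q,np.array(p),R,k);chk(n,q,p,R)
    return q
PK=lambda z:np.array([CAR[0],CAR[1],z])
def rest(H):
    C=down(CAR[2])*(Ro.identity() if H else HALF)
    mid=down(np.radians((0 if H else -100)-90))
    a=[('lift',G(.17),lean()*HALF),('mid',[.52,-.03,.33],mid),('over',PK(.30),C),('in',PK(.107),C),('up',PK(.30),C)]
    for t in(1.93,1.0,.3,0): a.append((f'k{t}',place(CAR,bar(t,.133)),C))
    return a
E
python3 - <<'E'
from pl import *
q=np.array(D[-2][0]);g=[('pre',G(.21),lean()*HALF),('grasp',G(.093),lean()*HALF)]
w=[('wp',[.22,-.35,.48],down(np.radians(-138-90))*Ro.from_euler('y',38,degrees=True))]
for s,n in((g,'direct'),(w+g,'wp')):
  for H in(0,1): print(n,H);chain(q,s+rest(H))
E
```

```text
direct 0
pre [-0.37 -0.15  0.91  1.99 -0.27  0.84 -0.77] err mm 0.0 0.0
grasp [-0.32  0.22  0.93  2.01 -0.79  0.72 -0.38] err mm 0.0 0.0
lift [-0.41 -0.03  0.99  2.01 -0.42  0.78 -0.65] err mm 0.0 0.0
mid [-0.57  0.06  0.57  1.62 -0.03  1.47 -1.74] err mm 0.0 0.0
over [-0.82  0.13  0.37  1.6  -0.05  1.42 -2.22] err mm 0.0 0.0
in [-0.79  0.29  0.35  1.84 -0.11  1.03 -2.17] err mm 0.0 0.0
up [-0.82  0.13  0.37  1.6  -0.05  1.42 -2.22] err mm 0.0 0.0
k1.93 [-0.69  0.36  0.41  1.43 -0.14  1.38 -2.06] err mm 0.0 0.0
k1.0 [-0.83  0.13  0.36  1.72 -0.05  1.31 -2.24] err mm 0.0 0.0
k0.3 [-0.88  0.09  0.31  1.91 -0.03  1.15 -2.33] err mm 0.0 0.0
k0 [-0.88  0.12  0.31  1.97 -0.04  1.06 -2.33] err mm 0.0 0.0
direct 1
pre [-0.37 -0.15  0.91  1.99 -0.27  0.84 -0.77] err mm 0.0 0.0
grasp [-0.32  0.22  0.93  2.01 -0.79  0.72 -0.38] err mm 0.0 0.0
lift [-0.41 -0.03  0.99  2.01 -0.42  0.78 -0.65] err mm 0.0 0.0
mid [-0.7   0.05  0.7   1.63 -0.04  1.47  0.01] err mm 0.0 0.0
over [-0.89  0.13  0.45  1.6  -0.06  1.42  0.93] err mm 0.0 0.0
in [-0.86  0.3   0.43  1.85 -0.14  1.03  0.99] err mm 0.0 0.0
up 
[... 1145 characters left out ...]
.3
pre [ 0.95 -0.02 -0.35  1.94 -0.45  0.86 -0.64] err mm 0.0 0.0
grasp [ 0.88  0.19 -0.39  1.95 -0.39  0.61 -0.69] err mm 0.0 0.0
lift [ 0.93  0.04 -0.37  1.95 -0.43  0.77 -0.66] err mm 0.0 0.0
mid [ 0.58  0.12 -0.66  1.56  0.07  1.48 -0.09] err mm 0.0 0.0
over [ 0.32  0.25 -0.95  1.54  0.21  1.45  0.72] err mm 0.0 0.0
in [ 0.25  0.43 -0.88  1.79  0.37  1.1   0.6 ] err mm 0.0 0.0
up [ 0.32  0.25 -0.95  1.54  0.21  1.45  0.72] err mm 0.0 0.0
k1.93 [ 0.24  0.48 -0.87  1.37  0.36  1.45  0.74] err mm 0.0 0.0
k1.0 [ 0.33  0.25 -0.96  1.66  0.21  1.34  0.7 ] err mm 0.0 0.0
k0.3 [ 0.32  0.21 -0.98  1.85  0.19  1.18  0.64] err mm 0.0 0.0
k0 [ 0.3   0.25 -0.97  1.91  0.24  1.1   0.59] err mm 0.0 0.0
```

The fitted arm model reproduces the motions exactly, and the direct half-turned route stays well inside the joint ranges. Going to the pre-grasp pose.

play_rows(plan=[-11.7,28.5,43.1,0.126,0.036,0.1,0.45,-11.7,28.5,43.1,0.126,0.036,0.1,0.45,-11.7,28.5,43.1,0.126,0.036,0.1,0.45,-11.7,28.5,43.1,0.126,0.036,0.1,0.45,-11.7,28.5,43.1,0.126,0.036,0.1,0.45,-11.7,28.5,43.1,0.126,0.036,0.1,0.45,-11.7,28.5,43.1,0.126,0.036,0.125,0.45,-11.7,28.5,43.1,0.126,0.036,0.144,0.45,-11.7,28.5,43.1,0.126,0.036,0.144,0.45])

```text
clock: 15.75
position: [0.5071, -0.269, 0.2553]
ee_rot: [0.965, 0.049, 0.256, -0.012]
ft_force: [-0.4, 0.5, -0.9]
grip_width: 0.45
grasp_force: 0.0
```

```bash
python3 log.py; python3 - <<'E'
from pl import *
row(G(.093),lean()*HALF)
q=np.array(status.get_obs()['joint_pos']);chain(q,[('grasp',G(.093),lean()*HALF)]+rest(1))
E
```

```text
[-0.44 -0.16  0.97  1.99 -0.24  0.84 -0.79] [ 0.507 -0.269  0.255] 15.75
[-0.0489, 0.2811, 0.1822, 0.0011, 0.0004, 0.1154]
grasp [-0.38  0.23  1.    2.01 -0.81  0.73 -0.36] err mm 0.0 0.0
lift [-0.5  -0.04  1.07  2.01 -0.41  0.78 -0.66] err mm 0.0 0.0
mid [-0.78  0.05  0.79  1.63 -0.04  1.47  0.02] err mm 0.0 0.0
over [-0.97  0.13  0.54  1.61 -0.07  1.42  0.94] err mm 0.0 0.0
in [-0.92  0.31  0.51  1.85 -0.17  1.03  1.02] err mm 0.0 0.0
up [-0.97  0.13  0.54  1.61 -0.07  1.42  0.94] err mm 0.0 0.0
k1.93 [-0.81  0.38  0.57  1.44 -0.2   1.38  1.13] err mm 0.0 0.0
k1.0 [-0.99  0.13  0.53  1.72 -0.07  1.31  0.92] err mm 0.0 0.0
k0.3 [-1.04  0.08  0.49  1.92 -0.04  1.15  0.83] err mm 0.0 0.0
k0 [-1.04  0.12  0.48  1.98 -0.06  1.06  0.83] err mm 0.0 0.0
```

play_rows(plan=[0,0,0,0.001,-0.001,0.04,0.45,0,0,0,0.001,-0.001,0.075,0.45,0,0,0,0.001,-0.001,0.1,0.45,0,0,0,0.001,-0.001,0.115,0.45,0,0,0,0.001,-0.001,0.115,0.45,0,0,0,0.001,-0.001,0.115,0.45])

```text
clock: 16.5
position: [0.5657, -0.2628, 0.1581]
ee_rot: [0.965, 0.048, 0.258, -0.012]
ft_force: [0.3, 0.3, 0.5]
grip_width: 0.449
grasp_force: 0.0
```

```bash
python3 log.py; python3 - <<'E'
from h import *
import cv2
row(place(RACK,brd(0,0,.093)),lean()*HALF)
a=viewer.camera('side');b=viewer.camera('top')
c=lambda im,x,y,w,h:cv2.resize(im[y:y+h,x:x+w,::-1],(400,300),interpolation=cv2.INTER_CUBIC)
cv2.imwrite('pics/c6.png',np.hstack([c(a,320,215,100,75),c(b,325,145,100,75)]))
E
```

```text
[-0.42  0.25  1.05  2.01 -0.83  0.75 -0.34] [ 0.566 -0.263  0.158] 16.5
[0.0058, 0.0321, 0.1035, -0.002, 0.0007, 0.0019]
```

View pics/c6.png

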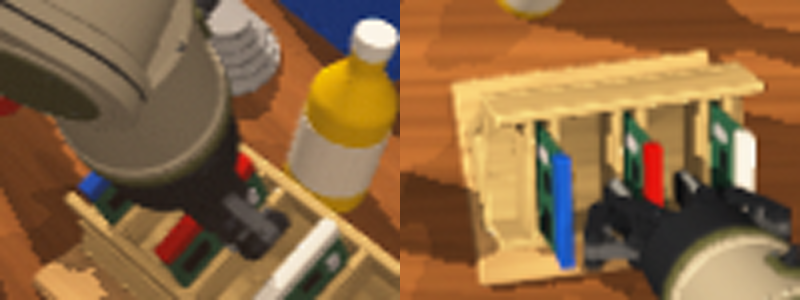

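The fingers straddle the red strip: they're at (618,190) and (687,185), with the strip at (653,165). Closing now.

play_rows(plan=[0,0,0,0,0,0,0,0,0,0,0,0,0,0,0,0,0,0,0,0,0,0,0,0,0,0,0,0,0,0,0,0,0,0,0,0,0,0,0,0,0,0], squeeze=60)

```text
clock: 17.35
position: [0.5655, -0.2627, 0.1576]
ee_rot: [0.965, 0.047, 0.258, -0.012]
ft_force: [-3.9, 0.5, 5.8]
grip_width: 0.105
grasp_force: 59.2
```

play_rows(plan=[0,0,0,0,0,-0.01,0,0,0,0,0,0,-0.025,0,0,0,0,0,0,-0.04,0,0,0,0,0,0,-0.055,0,0,0,0,0,0,-0.07,0,0,0,0,0,0,-0.085,0,0,0,0,0,0,-0.09,0])

```text
clock: 18.23
position: [0.5206, -0.2666, 0.2356]
ee_rot: [0.965, 0.047, 0.259, -0.013]
ft_force: [0.9, -0.6, -1.9]
grip_width: 0.103
grasp_force: 58.7
```

```bash
python3 log.py; python3 - <<'E'
from pl import *
mid=down(np.radians(-90));row([.50,-.24,.35],lean()*HALF);row([.5,-.03,.35],mid)
C=down(CAR[2]);q=np.array(status.get_obs()['joint_pos'])
chain(q,[('r',[.5,-.24,.35],lean()*HALF),('mid',[.5,-.03,.35],mid),('over',PK(.30),C),('in',PK(.107),C)])
E
```

```text
[-0.6  -0.13  1.13  2.   -0.28  0.79 -0.76] [ 0.521 -0.267  0.236] 18.225
[-0.0766, -0.014, 0.0319, 0.0417, -0.0286, -0.1079]
[22.0208, -24.3759, -82.3023, 0.0594, -0.2376, -0.0975]
r [-0.43 -0.32  0.8   1.89 -0.01  1.01 -1.07] err mm 0.0 0.0
mid [-0.84 -0.02  0.81  1.64  0.01  1.52 -0.03] err mm 0.0 0.0
over [-1.02  0.14  0.6   1.61 -0.08  1.42  0.95] err mm 0.0 0.0
in [-0.97  0.31  0.57  1.85 -0.19  1.03  1.04] err mm 0.0 0.0
```

play_rows(plan=[0,0,0,0.02,-0.014,-0.054,0,0,0,0,0.042,-0.029,-0.108,0,0,0,0,0.042,-0.029,-0.108,0,22,-24.4,-82.3,0.059,-0.238,-0.098,0,22,-24.4,-82.3,0.059,-0.238,-0.098,0,22,-24.4,-82.3,0.059,-0.238,-0.098,0,22,-24.4,-82.3,0.059,-0.238,-0.098,0,22,-24.4,-82.3,0.059,-0.238,-0.098,0,22,-24.4,-82.3,0.059,-0.238,-0.098,0,22,-24.4,-82.3,0.059,-0.238,-0.098,0,22,-24.4,-82.3,0.059,-0.238,-0.098,0,22,-24.4,-82.3,0.059,-0.238,-0.098,0,22,-24.4,-82.3,0.059,-0.238,-0.098,0,22,-24.4,-82.3,0.059,-0.238,-0.098,0])

```text
clock: 19.98
position: [0.4995, -0.0297, 0.3487]
ee_rot: [0.708, 0.706, -0.001, -0.0]
ft_force: [-0.7, -0.4, -1.5]
grip_width: 0.105
grasp_force: 58.9
```

```bash
python3 log.py; python3 - <<'E'
from h import *
row([CAR[0],CAR[1],.30],down(CAR[2]))
E
```

```text
[-0.8  -0.02  0.77  1.64  0.01  1.51 -0.03] [ 0.5   -0.03   0.349] 19.975
[-0.164, -0.0337, -78.1023, 0.244, 0.0037, 0.0483]
```

play_rows(plan=[0,0,-78.1,0.244,0.004,0.0,0,0,0,-78.1,0.244,0.004,0.0,0,0,0,-78.1,0.244,0.004,0.0,0,0,0,-78.1,0.244,0.004,0.0,0,0,0,-78.1,0.244,0.004,0.0,0,0,0,-78.1,0.244,0.004,0.0,0,0,0,-78.1,0.244,0.004,0.0,0,0,0,-78.1,0.244,0.004,0.0,0,0,0,-78.1,0.244,0.004,0.04,0,0,0,-78.1,0.244,0.004,0.06,0,0,0,-78.1,0.244,0.004,0.07,0,0,0,-78.1,0.244,0.004,0.07,0])

```text
clock: 21.48
position: [0.5036, 0.2141, 0.2788]
ee_rot: [0.104, 0.995, -0.001, -0.001]
ft_force: [-0.2, -0.1, -0.7]
grip_width: 0.104
grasp_force: 58.9
```

```bash
python3 log.py; python3 - <<'E'
from h import *
import cv2
row([CAR[0],CAR[1],.107],down(CAR[2]))
a=viewer.camera('side');b=viewer.camera('top')
c=lambda im,x,y,w,h:cv2.resize(im[y:y+h,x:x+w,::-1],(400,300),interpolation=cv2.INTER_CUBIC)
cv2.imwrite('pics/c7.png',np.hstack([c(a,205,130,100,75),c(b,160,160,100,75)]))
p,T=tool();f=lambda P:((proj('side',P)-(205,130)+.4)*4).round().tolist()
for x in(-.04,.04): print('board bottom corner',f(place(CAR,[0,0,0])*0+p+T.apply([x,0,.093])))
for x in(-.047,.047): print('pocket rim',f(place(CAR,[x,-.011,.062])),f(place(CAR,[x,.011,.062])))
E
```

```text
[-0.96  0.15  0.53  1.64 -0.07  1.38  0.94] [0.504 0.214 0.279] 21.475
[-0.116, -0.0962, 0.0408, -0.0003, 0.0004, 0.1718]
board bottom corner [231.0, 131.0]
board bottom corner [131.0, 153.0]
pocket rim [137.0, 287.0] [129.0, 271.0]
pocket rim [247.0, 260.0] [238.0, 244.0]
```

View pics/c7.png

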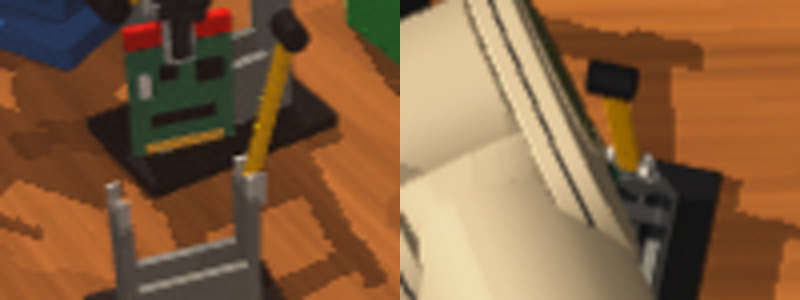

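The board hangs straight, with its lower corners at (134,152) and (232,133) as predicted. It's over the pocket, and the bar leans back clear. Lowering.

play_rows(plan=[0,0,0,0,0,0.02,0,0,0,0,0,0,0.045,0,0,0,0,0,0,0.07,0,0,0,0,0,0,0.09,0,0,0,0,0,0,0.11,0,0,0,0,0,0,0.13,0,0,0,0,0,0,0.145,0,0,0,0,0,0,0.155,0,0,0,0,0,0,0.162,0,0,0,0,0,0,0.166,0,0,0,0,0,0,0.166,0])

```text
clock: 22.95
position: [0.5035, 0.2141, 0.1129]
ee_rot: [0.104, 0.995, -0.001, -0.001]
ft_force: [0.2, -0.2, 0.3]
grip_width: 0.106
grasp_force: 59.0
```

play_rows(plan=[0,0,0,0,0,0.002,0,0,0,0,0,0,0.004,0,0,0,0,0,0,0.005,0,0,0,0,0,0,0.006,0,0,0,0,0,0,0.006,0])

```text
clock: 23.58
position: [0.5035, 0.2143, 0.1073]
ee_rot: [0.104, 0.995, -0.001, -0.001]
ft_force: [-2.8, -0.6, 4.0]
grip_width: 0.104
grasp_force: 59.8
```

play_rows(plan=[0,0,0,0,0,0.001,0,0,0,0,0,0,0.001,0,0,0,0,0,0,0.001,0.1,0,0,0,0,0,0.001,0.11,0,0,0,0,0,0.001,0.12,0,0,0,0,0,0.001,0.14,0,0,0,0,0,0.001,0.17,0,0,0,0,0,0.001,0.22,0,0,0,0,0,0.001,0.3,0,0,0,0,0,0.001,0.4,0,0,0,0,0,0.001,0.4], squeeze=20)

```text
clock: 24.95
position: [0.5034, 0.214, 0.1059]
ee_rot: [0.104, 0.995, -0.001, -0.001]
ft_force: [0.5, -0.9, -0.3]
grip_width: 0.401
grasp_force: 0.0
```

```bash
python3 log.py; python3 - <<'E'
from pl import *
k=place(CAR,bar(1.93,.133));C=down(CAR[2]);row(PK(.29),C);row(k+[0,0,.06],C);row(k-[0,0,.002],C)
E
```

```text
[-0.92  0.31  0.5   1.85 -0.17  1.03  1.02] [0.503 0.214 0.106] 24.95
[-0.1135, -0.072, 0.0743, 0.0001, -0.0001, -0.1841]
[-0.1135, -0.072, 0.0743, -0.1026, -0.0003, -0.2138]
[-0.1135, -0.072, 0.0743, -0.1027, -0.0002, -0.1518]
```

play_rows(plan=[0,0,0,0,0,-0.03,0.4,0,0,0,0,0,-0.08,0.4,0,0,0,0,0,-0.13,0.4,0,0,0,0,0,-0.18,0.4,0,0,0,0,0,-0.214,0.7,0,0,0,-0.05,0,-0.22,0.7,0,0,0,-0.1,0,-0.22,0.7,0,0,0,-0.1,0,-0.22,0.7])

```text
clock: 25.95
position: [0.6036, 0.1919, 0.3238]
ee_rot: [0.105, 0.994, -0.003, -0.001]
ft_force: [0.0, -1.0, -0.1]
grip_width: 0.699
grasp_force: 0.0
```

```bash
python3 log.py; python3 - <<'E'
from pl import *
import cv2
row([.6045,.1946,.2595],down(CAR[2]))
a=viewer.camera('side');b=viewer.camera('top')
c=lambda im,x,y,w,h:cv2.resize(im[y:y+h,x:x+w,::-1],(400,300),interpolation=cv2.INTER_CUBIC)
cv2.imwrite('pics/c8.png',np.hstack([c(a,205,130,100,75),c(b,175,185,80,60)]))
q=np.array(status.get_obs()['joint_pos']);C=down(CAR[2]);chain(q,[(t,place(CAR,bar(t,.133)),C) for t in(1.93,1,.3,0)])
E
```

```text
[-0.82  0.36  0.6   1.33 -0.19  1.51  1.12] [0.604 0.192 0.324] 25.95
[-0.3345, -0.1015, -0.1081, -0.0004, 0.0032, 0.0642]
1.93 [-0.82  0.38  0.58  1.44 -0.21  1.38  1.13] err mm 0.0 0.0
1 [-1.    0.13  0.54  1.72 -0.07  1.31  0.92] err mm 0.0 0.0
0.3 [-1.05  0.08  0.5   1.92 -0.04  1.14  0.83] err mm 0.0 0.0
0 [-1.05  0.12  0.49  1.98 -0.07  1.06  0.84] err mm 0.0 0.0
```

View pics/c8.png

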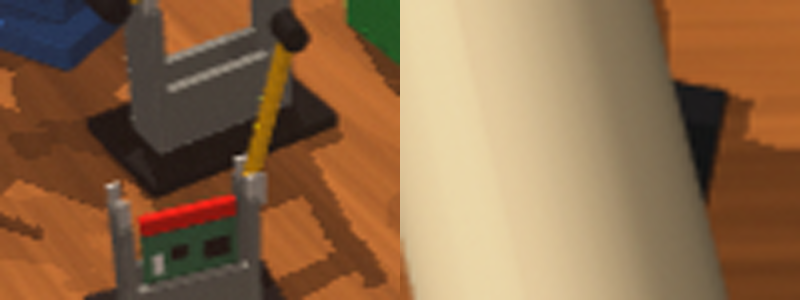

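The board stands in the pocket, with its strip running from (140,215) to (238,200). The bar still leans back, knob at (290,32). Pinching the knob.

play_rows(plan=[0,0,0,0,0.003,0.03,0.7,0,0,0,0,0.003,0.055,0.7,0,0,0,0,0.003,0.064,0.7,0,0,0,0,0.003,0.064,0.7,0,0,0,0,0.003,0.064,0.1,0,0,0,0,0.003,0.064,0.1,0,0,0,0,0.003,0.064,0.1,0,0,0,0,0.003,0.064,0.1,0,0,0,0,0.003,0.064,0.1,0,0,0,0,0.003,0.064,0.1], squeeze=40)

```text
clock: 27.3
position: [0.6029, 0.1951, 0.2631]
ee_rot: [0.105, 0.995, -0.001, 0.0]
ft_force: [-1.1, -6.1, 6.7]
grip_width: 0.341
grasp_force: 40.6
```

```bash
python3 - <<'E'
from h import *
p,T=tool();print(p)
k=place(CAR,bar(1.93,.133));print(k)
b=np.array(bar(1.93,.133))
for a in np.linspace(1.93,0,20)[1:]:
    d=np.array(bar(a,.133))-b; print(round(-d[0],3),round(-d[2],3),end=' | ')
E
```

```text
[0.60289146 0.19514279 0.26313386]
[0.60410664 0.1928303  0.25951155]
0.013 -0.004 | 0.026 -0.007 | 0.04 -0.008 | 0.053 -0.008 | 0.066 -0.007 | 0.08 -0.004 | 0.093 -0.0 | 0.105 0.005 | 0.117 0.011 | 0.128 0.019 | 0.138 0.028 | 0.148 0.038 | 0.156 0.048 | 0.163 0.06 | 0.169 0.072 | 0.174 0.085 | 0.177 0.098 | 0.179 0.111 | 0.18 0.125 |
```

play_rows(plan=[0,0,0,0.013,0,-0.004,0.1,0,0,0,0.026,0,-0.007,0.1,0,0,0,0.04,0,-0.008,0.1,0,0,0,0.053,0,-0.008,0.1,0,0,0,0.066,0,-0.007,0.1,0,0,0,0.08,0,-0.004,0.1,0,0,0,0.093,0,0,0.1,0,0,0,0.105,0,0.005,0.1,0,0,0,0.117,0,0.011,0.1,0,0,0,0.128,0,0.019,0.1,0,0,0,0.138,0,0.028,0.1,0,0,0,0.148,0,0.038,0.1,0,0,0,0.156,0,0.048,0.1,0,0,0,0.163,0,0.06,0.1,0,0,0,0.169,0,0.072,0.1,0,0,0,0.174,0,0.085,0.1,0,0,0,0.177,0,0.098,0.1,0,0,0,0.179,0,0.111,0.1,0,0,0,0.18,0,0.12,0.1,0,0,0,0.18,0,0.12,0.1])

```text
clock: 29.8
position: [0.4243, 0.2328, 0.1412]
ee_rot: [0.104, 0.995, -0.002, -0.002]
ft_force: [-6.8, -4.3, 1.4]
grip_width: 0.333
grasp_force: 50.0
```

play_rows(plan=[0,0,0,0,0,0.003,0.1,0,0,0,0,0,0.005,0.1,0,0,0,0,0,0.007,0.1,0,0,0,0,0,0.007,0.1])

```text
clock: 30.3
position: [0.4242, 0.2329, 0.1347]
ee_rot: [0.104, 0.995, -0.002, -0.002]
ft_force: [-8.8, -5.1, 5.0]
grip_width: 0.344
grasp_force: 50.8
```

play_rows(plan=[0,0,0,0,0,0.002,0.1,0,0,0,0,0,0.004,0.1,0,0,0,0,0,0.004,0.1])

```text
clock: 30.68
position: [0.4244, 0.2331, 0.1335]
ee_rot: [0.104, 0.995, -0.001, -0.003]
ft_force: [-23.3, -13.7, 41.9]
grip_width: 0.344
grasp_force: 56.0
```

```bash
python3 - <<'E'
from h import *
import cv2
a=viewer.camera('side')
cv2.imwrite('pics/c9.png',cv2.resize(a[150:225,205:305,::-1],(800,600),interpolation=cv2.INTER_CUBIC))
f=lambda P:((proj('side',P)-(205,150)+.4)*8).round().tolist()
for t in(0,.05,.1):print(t,[f(place(CAR,bar(t,s))) for s in(.02,.122,.133)])
print(f(place(CAR,[-.04,0,.122])),f(place(CAR,[.04,0,.122])))
E
```

```text
0 [[455.0, 210.0], [205.0, 268.0], [178.0, 275.0]]
0.05 [[455.0, 208.0], [204.0, 256.0], [177.0, 261.0]]
0.1 [[455.0, 206.0], [204.0, 243.0], [176.0, 247.0]]
[272.0, 279.0] [465.0, 234.0]
```

View pics/c9.png

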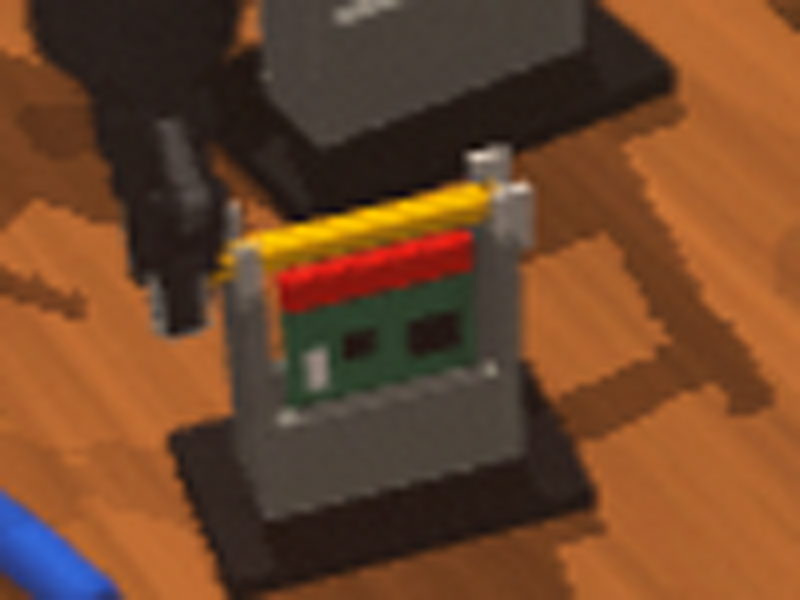

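The bar lies between the catch cheeks, with its end at (225,265) close to the prediction for angle 0, and the 42 N stop force confirms it. The board is below it. I'll ease off, release and withdraw.

play_rows(plan=[0,0,0,0,0,-0.002,0.1,0,0,0,0,0,-0.002,0.7,0,0,0,0,0,-0.002,0.7,0,0,0,0,0,-0.002,0.7,0,0,0,0,0,-0.002,0.7,0,0,0,0,0,-0.03,0.7,0,0,0,0,0,-0.08,0.7,0,0,0,0,0,-0.13,0.7,0,0,0,0.06,0,-0.16,0.7,0,0,0,0.12,0,-0.16,0.7,0,0,0,0.12,0,-0.16,0.7])

```text
clock: 32.1
position: [0.3056, 0.2599, 0.2917]
ee_rot: [0.101, 0.995, 0.0, -0.001]
ft_force: [0.9, -0.7, -0.2]
grip_width: 0.697
grasp_force: 0.0
```

```bash
python3 - <<'E'
from h import *
import cv2
a=viewer.camera('side');b=viewer.camera('top')
c=lambda im,x,y,w,h:cv2.resize(im[y:y+h,x:x+w,::-1],(400,300),interpolation=cv2.INTER_CUBIC)
cv2.imwrite('pics/c10.png',np.vstack([np.hstack([c(a,205,150,100,75),c(b,175,185,80,60)]),np.hstack([c(a,320,215,120,90),c(b,0,0,560,420)])]))
f=lambda P:((proj('side',P)-(205,150)+.4)*4).round().tolist()
for t in(0,.05,.1):print(t,f(place(CAR,bar(t,.133))))
E
```

```text
0 [89.0, 137.0]
0.05 [88.0, 131.0]
0.1 [88.0, 124.0]
```

View pics/c10.png

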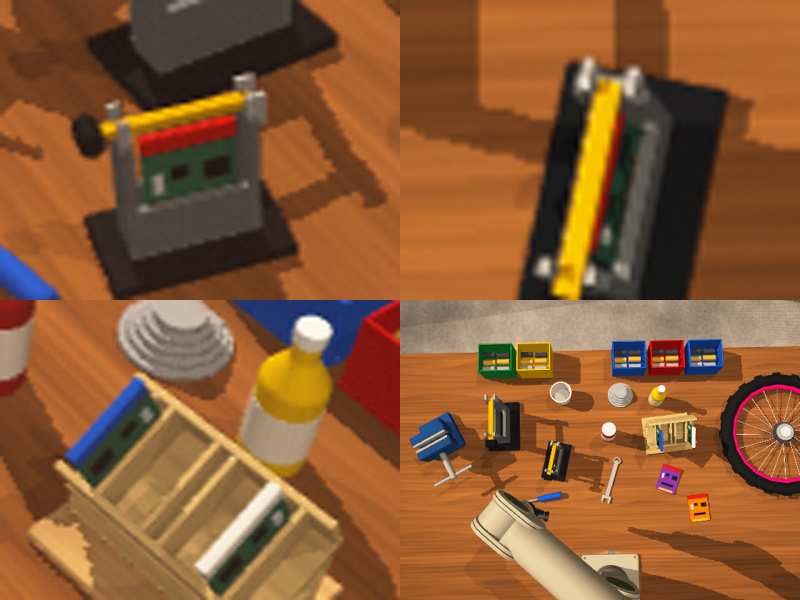

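The final view shows:
- **Bar:** the knob is at (88,136), which matches angle 0.
- **Red board:** it stands under the bar in the pocket.
- **Other boards:** blue and white are still in their slots.
- **Bystanders:** unmoved.

```bash
python3 -c "
from workcell import manip
print(manip.hand_in())"
```

```text
the job is handed in; nothing more can be done
None
```

The job is handed in at about 32 s of the 72 s allowed: the red-stripped board stands strip up in the smaller carrier's pocket with the bar closed in its catch, though my first reach into the rack missed the board and the bar met its stop at about 42 N on the wrist before I eased off; the verdict was not shown.

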